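# Draw the clogged filter out from under its flap

### The arm

A 6-joint arm with a two-finger parallel gripper is mounted at the origin on a cart in front of the work surface, level with it; the furniture and walls round the work are solid. World frame = base frame: x ahead of the robot, y to its left, z up, the work surface at z = 0. Lengths are in m, angles in rad, forces in N, time in s.
With the tool pointing down it reaches from about 0.25 to 0.8 m from the base axis. Payload 8.5 kg.
Tool frame: the origin (TCP) lies midway between the tips of the shut fingers; the grasp point (between the pads) lies 19 mm behind it; z points along the fingers, y is the line along which they close (so a half turn about z gives the same grasp; the last joint's range is limited). The gripper opens to 85 mm and grips with 20 to 120 N. Pads are 22 mm wide; open, the fingers measure 114 mm over their backs; the gripper's body (76 mm by 85 mm) begins 54 mm behind the grasp point. The pads swing forward as they close: fully open they stand 13 mm farther back than shut.
Start: joints at [-1.181, 0.238, -0.013, 1.319, 0, 1.571], TCP at [0.199, -0.486, 0.231] pointing down, gripper open.
Joint ranges: [-2.66, 2.66], [-1.03, 1.9], [-1.14, 1.46], [-1.82, 2.27], [-1.45, 1.34], [-3.14, 3.14]. Speed limits (rad/s): [2.22, 2.22, 2.79, 3.14, 3.14, 3.14].

### API

Orientations are given as a 3x3 rotation matrix whose columns are the frame's x, y, z axes.
In Python, from bench import monitor, optics, env gives the robot as it stands.
- The arm moves only by the tool arm_command, never from a script. Its argument "deltas" is a list that holds one entry, the list of rows, each a list of 7 numbers: the turn, a rotation vector about the tool's x, y, z in rad, then the shift along the tool's x, y, z in m, then the finger opening in m, from 0 to 0.0854. In form: [[[wx, wy, wz, dx, dy, dz, fingers], ...]]. A call has 1 to 12 rows; each row shifts and turns the commanded pose from where the row before left it, along the tool's axes as they then stand; what a row does not reach is not made up. A row lasts 1/12 s, in which the tool goes at most 41.7 mm and 7.16 degrees, less where a joint would pass 70% of its speed; a pose out of reach is approached as far as the arm can. A call with a gripper value outside its range is refused whole. The fingers move at their own pace and stop on an object; the grip force is fixed at half the most. Time passes only in rows, so rows that do not move let the fingers close. It gives the time, the measured TCP pose, the force, the opening and the grip force at its end, in the units of the state.
- monitor.get_state(): the state, without advancing time (a new reading comes with each control period).
- optics.get_image(name): name is "scene" or "side" or "wrist"; returns the picture (400x640x3 uint8, blue, green, red); there is no depth.
- optics.camera_model(name): a dict with "fx", "fy", "cx", "cy" (pixels), "R" (3x3) and "t" (3): a world point X has camera coordinates R X + t; the wrist camera has in their place "T_tool_cam" (4x4, takes a point from camera to tool coordinates, whose origin is the TCP and whose axes are the flange's). Camera axes: x right, y down, z forward; pixel columns grow to the right and rows downward; lengths in m; the calibration is good to about 2 mm. The wrist camera is an equidistant fisheye: a pixel r from the principal point sees the ray r / f radians off the axis. A picture is of the moment at which its call begins: read the wrist's pose just before it. camera_model takes no time and is no camera call.
- env.job_done(): hands the job in; it is judged then, once.
The state is a dict: "time": time; "joint_positions": joint angles; "dq": joint speeds; "joint_efforts": joint torques, N m; "tool_pos": TCP position; "eef_rot": TCP orientation; "ft_force": force on the tool from outside, world axes, zero at the start; "wrist_torque": the same for the moment, N m; "grip_width": opening from 0.0 (shut) to 1.0 (fully open); "grip_force": force on a finger pad.
Only numpy, scipy, OpenCV 4.12 (cv2) and the standard library are available. Lean on these libraries where they do the work, as an engineer would, in place of code of your own. Each camera call takes 0.05 s, during which the arm holds its last target. There are 200 camera calls.

### The job

Take the purple jar off the flap of the blue filter box and stand it upright on the free bench top beside or in front of the box, let go and clear of it. Then swing the grey flap up and back past upright, so that it stays open, and draw the red-tabbed filter straight up out of its slot, leaving the blue-tabbed one seated and everything else on the bench undisturbed. Finish while still holding the red-tabbed filter in the gripper, upright and still, its lower edge at least 5 cm above the box's rim and touching nothing but the gripper.

Things in the scene. Friction and masses are not known exactly. Their poses are not given: they have to be found in the camera images.
- filter_box: Blue sheet-steel filter box, bolted down, 112 mm (x) by 144 mm (y) by 96 mm high, walls 4 mm, floor 5 mm. Origin: centre of its underside on the bench; x points from the handle side (near the robot) to the hinge side, y to its left, z up. A black pipe stub sticks out 30 mm from its +y side; foot flanges stick out 14 mm. The bench in front of the box and beside its near half, left and right, is free for 15 cm.
- box_mid (a point): Centre of the box's mouth, level with its rim, 96 mm above the bench; axes as the box's. Inside are two slots for upright filters, running along the box's y, centred at x = -24 mm and x = +14 mm in the box frame; which filter is in which slot varies. The inside is 104 x 136 mm. Note: an air hose hangs at the robot's left shoulder, near x 0.06, y 0.2 m, above z 0.4 m.
- flap (a joint): Angle in rad of the grey flap that covers the box, hinged along the box's far (+x) top edge: 0 closed and level, grows as the handle goes up and back, about 1.57 upright, stop at 2.0. The hinge is stiff: the flap stays at whatever angle it is left (about 2 N at the handle moves it).
- flap_hinge (a point): Point on the flap's hinge axis at its middle: box frame x = +56 mm, y = 0, z = 96 mm. The axis runs along the box's y. The flap is a flat plate 113 x 144 mm, 5 mm thick, its top 102 mm above the bench when closed.
- flap_handle (a point): Centre of the flap's yellow handle bar, round, 12 mm thick, 36 mm long along the box's y, on a 22 mm wide, 5 mm thick tongue. 138 mm from the hinge axis, 26 mm beyond the flap's edge; closed, it is in front of the box 99.5 mm above the bench, free air below. Pinch it across its two ends (36 mm; the flap then pivots between the fingers) or its thickness.
- jar_mid (a point): Purple screw-lid jar, 60 mm diameter, 72 mm high, about 0.13 kg, standing upright on the closed flap at the start. Point at its centre, half-way up (36 mm above its underside). z is its axis.
- jar: The same purple jar; origin at the centre of its underside.
- red_filter_tab (a point): Grip point on the tab of the red-tabbed (clogged, brown) filter, 72.5 mm above its lower edge. The tab is an upright block 10 mm (x) by 30 mm (y), 35 mm tall, on the middle of the plate's top edge; its top is 12.5 mm above this point. Seated, the point is 77.5 mm above the bench, the tab's top 6 mm below the rim. Axes as the filter's.
- red_filter_plate (a point): Centre of the same filter's plate, 25 mm above its lower edge. The plate is an upright black frame 14 mm (x) by 132 mm (y) by 50 mm (z), about 0.12 kg; z points up. It slides with 2 mm play in its slot; guides hold it to 50 mm above the bench.
- red_filter: The red-tabbed filter; origin at the centre of its lower edge.
- blue_filter: The blue-tabbed (clean, white pleats) filter, same shape and size, in the other slot; origin at the centre of its lower edge (5 mm above the bench when seated). Leave it in its slot.
- wax_tin: Bystander: flat round tin with red lid, 80 mm across, 34 mm high; origin under its centre.
- touchup_bottle: Bystander: small bottle with black cap, 26 mm across, 74 mm high; origin under its centre.
- measuring_cup: Bystander: white measuring cup, 60 mm across, 59 mm high; origin under its centre.
- torch: Bystander: black torch standing on end, 31 mm across, 109 mm high; origin under its centre.
- pad_yellow: Bystander: round yellow foam pad, 78 mm across, 26 mm high; origin under its centre.
- paint_gauge: Bystander: dark hand-held gauge lying down, 46 x 111 x 24 mm; origin under its centre.
Mind the look-alikes: they are no part of the job. What is meant by the jar is not brown or turquoise, and is the larger of those in its own colour.

How it is judged:
By the outcome, as a careful person would: the job done as asked, in the order asked, and still so for the second after the job is handed in, while the arm keeps its last pose, push and grip.
It also fails if it takes over 58 s, if anything falls off the work surface, if the arm or the gripper's body presses on something with over 40 N, if the wrist force passes 120 N, or if a joint passes its speed limit or range.

## Working session

There is one attempt and no reset: what is moved stays moved. The work goes in short steps, Python scripts to look and compute and a tool call to move; the robot and the scene stay as the last step left them, time stands still between calls to the robot, and variables do not carry over. Pictures are saved under pics/ and viewed, at most 10 in all, crops included, and the job is handed in when it is done.

Besides the shell and the picture viewer there is one more tool, called after "Request:" as name(argument=value, ...), one argument or row to a line, values as JSON. arm_command: Moves the arm, as the interface text tells. Its arguments: {"type":"object","properties":{"deltas":{"type":"array"}},"required":["deltas"]}

```bash
mkdir -p pics; ls; python3 - <<'E'
from bench import monitor, optics, env
import cv2, numpy as np
s=monitor.get_state(); print(s['time'],s['tool_pos'],np.round(s['eef_rot'],3).tolist(),s['grip_width'])
for n in ("scene","side"):
    im=optics.get_image(n); cv2.imwrite(f"pics/{n}0.png",im)
    m=optics.camera_model(n); print(n,m)
print(optics.camera_model("wrist"))
E
```

```text
pics
0.0 [ 0.19935662 -0.48522622  0.23067964] [[0.925, 0.38, -0.001], [0.38, -0.925, 0.001], [-0.0, -0.001, -1.0]] 0.9994604400754129
scene {'fx': 433.67059392063936, 'fy': 433.67059392063936, 'cx': 316.39250792280956, 'cy': 199.24370613602898, 'R': array([[-0.64285954, -0.7659768 , -0.00333972],
       [-0.393523  ,  0.33400549, -0.85649284],
       [ 0.65716913, -0.54929033, -0.5161481 ]]), 't': array([0.39045563, 0.3441997 , 0.8605946 ])}
side {'fx': 469.3517520615972, 'fy': 469.3517520615972, 'cx': 320.7174424092538, 'cy': 208.58435356980527, 'R': array([[ 0.89484861, -0.44621066,  0.01191671],
       [-0.17238375, -0.37008461, -0.9128643 ],
       [ 0.41173997,  0.8148211 , -0.40808916]]), 't': array([-0.55577177,  0.17784124,  1.05031287])}
{'fx': 309.70691628693146, 'fy': 309.70691628693146, 'cx': 323.76589239315405, 'cy': 199.4519157786095, 'T_tool_cam': array([[-3.88298076e-04, -9.52584702e-01, -3.04273290e-01,
         7.83593549e-02],
       [ 9.99999821e-01, -2.31221588e-04, -5.52266219e-04,
        -7.50993609e-04],
       [ 4.55725798e-04, -3.04273450e-01,  9.52584621e-01,
        -1.42213895e-01],
       [ 0.00000000e+00,  0.00000000e+00,  0.00000000e+00,
         1.00000000e+00]])}
```

View pics/scene0.png

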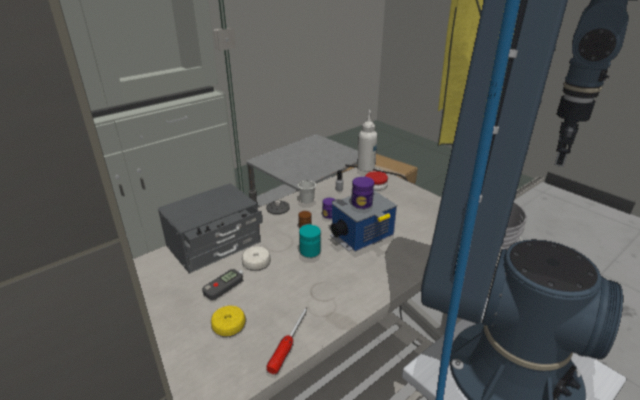

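View pics/side0.png

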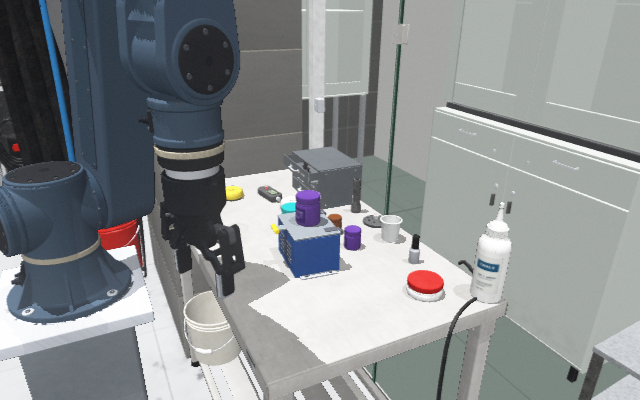

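The scene view shows the box at about (363,222) with the jar on it at (362,193) and the yellow handle at (384,217). In the side view they are at (310,243), (307,208) and (275,229). I'll zoom in on both to pick corners.

```bash
python3 - <<'E'
import cv2, numpy as np
a=cv2.imread('pics/scene0.png')[170:255,315:415]; b=cv2.imread('pics/side0.png')[185:285,260:360]
a=cv2.resize(a,None,fx=4,fy=4,interpolation=cv2.INTER_CUBIC); b=cv2.resize(b,None,fx=4,fy=4,interpolation=cv2.INTER_CUBIC)
c=np.zeros((400,800,3),np.uint8); c[:340,:400]=a; c[:400,400:]=b; 
for i in range(0,800,40): cv2.line(c,(i,0),(i,4),(0,255,0),1)
cv2.imwrite('pics/crop0.png',c)
E
```

```text
(no output)
```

View pics/crop0.png

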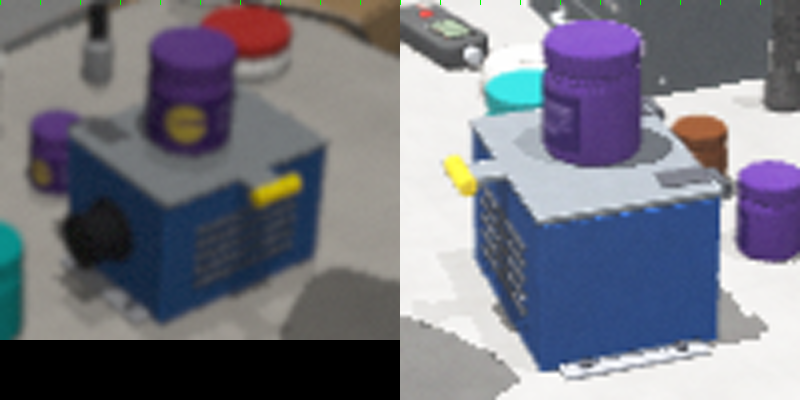

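The crop shows the flap corners, the handle ends and the jar lid clearly. Next I triangulate these points and fit the box pose.

```bash
cat > h.py <<'E'
from bench import monitor, optics, env
import cv2, numpy as np
from scipy.optimize import least_squares
CM={n:optics.camera_model(n) for n in("scene","side","wrist")}
def proj(n,X):
    m=CM[n]; c=m['R']@np.asarray(X)+m['t']; return np.array([m['fx']*c[0]/c[2]+m['cx'],m['fy']*c[1]/c[2]+m['cy']])
def tri(obs):
    r=least_squares(lambda X:np.concatenate([proj(n,X)-p for n,p in obs]),[.5,-.1,.1]); return r.x,np.abs(r.fun).max()
def wproj(X,pos,rot):
    m=CM['wrist'];T=m['T_tool_cam'];t=rot.T@(np.asarray(X)-pos);c=T[:3,:3].T@(t-T[:3,3])
    h=np.hypot(c[0],c[1]);r=m['fx']*np.arctan2(h,c[2]);return np.array([m['cx']+r*c[0]/h,m['cy']+r*c[1]/h])
def wtri(obs): # (px,pos,rot)
    r=least_squares(lambda X:np.concatenate([wproj(X,P,R)-p for p,P,R in obs]),[.5,-.1,.1]); return r.x,np.abs(r.fun).max()
E
python3 - <<'E'
from h import *
S=lambda u,v:("scene",np.array([315+u/4,170+v/4])); D=lambda u,v:("side",np.array([260+(u-400)/4,185+v/4]))
print('NL',tri([S(163,208),D(473,124)]))
print('NR',tri([S(327,143),D(541,220)]))
print('handle',tri([S(277,190),D(460,174)]))
print('hA',tri([S(258,196),D(450,160)]),'hB',tri([S(298,184),D(470,189)]))
print('jartop',tri([S(194,46),D(593,40)]))
pts=[((-57,72,102),S(163,208)),((-57,-72,102),S(327,143)),((56,72,102),S(72,128)),((-56,72,0),S(163,322)),((-82,0,99.5),S(277,190)),
((-57,72,102),D(473,124)),((-57,-72,102),D(541,220)),((56,-72,102),D(722,192)),((-56,-72,0),D(543,368)),((-82,0,99.5),D(460,174))]
def f(p):
    c,s=np.cos(p[2]),np.sin(p[2]); R=np.array([[c,-s,0],[s,c,0],[0,0,1]])
    return np.concatenate([proj(o[0],R@(np.array(X)/1000)+[p[0],p[1],0])-o[1] for X,o in pts])
r=least_squares(f,[.5,-.1,0]); print(r.x,np.round(r.fun,1))
E
```

```text
NL (array([ 0.48388519, -0.03276384,  0.09635555]), np.float64(0.048798224318233))
NR (array([ 0.46738366, -0.17526532,  0.09907418]), np.float64(0.47163821912204185))
handle (array([ 0.44740241, -0.10258498,  0.09991861]), np.float64(0.1922456524033862))
hA (array([ 0.44818712, -0.08518939,  0.10162763]), np.float64(0.013000961551341561)) hB (array([ 0.44586063, -0.12122477,  0.09839624]), np.float64(0.44716457942342913))
jartop (array([ 0.5330182 , -0.10563722,  0.17223299]), np.float64(0.027501846496164717))
[ 0.53005377 -0.11200689 -0.11252069] [ 1.1 -1.5  0.8 -1.3 -0.9 -0.1 -0.8  0.5 -0.4 -0.3 -0.7 -1.7 -0.8 -0.3
  0.4 -0.6 -0.4  1.3  0.4  0.3]
```

Request:
arm_command(
  deltas=[
    [[0,0,0.1,0,0,0,0.085],[0,0,0.1,0,0,0,0.085],[0,0,0.1,0,0,0,0.085],[0,0,0.1,0,0,0,0.085],[0,0,0.103,0,0,0,0.085],[0,0,0,0.018,-0.028,-0.006,0.085],[0,0,0,0.018,-0.028,-0.006,0.085],[0,0,0,0.018,-0.028,-0.006,0.085],[0,0,0,0.018,-0.028,-0.006,0.085],[0,0,0,0.018,-0.028,-0.006,0.085],[0,0,0,0.018,-0.028,-0.006,0.085],[0,0,0,0.018,-0.028,-0.006,0.085]],
  ],
)

```text
time: 1.1
tool_pos: [0.3474, -0.3036, 0.2734]
eef_rot: [[0.994, -0.113, -0.0], [-0.113, -0.994, 0.0], [-0.0, -0.0, -1.0]]
ft_force: [-0.1, -0.2, -0.4]
grip_width: 0.997
grip_force: 0.0
```

Request:
arm_command(
  deltas=[
    [[0,0,0,0.015,-0.028,-0.006,0.085],[0,0,0,0.015,-0.028,-0.006,0.085],[0,0,0,0.015,-0.028,-0.006,0.085],[0,0,0,0.015,-0.028,-0.006,0.085],[0,0,0,0.015,-0.028,-0.006,0.085],[0,0,0,0.015,-0.028,0,0.085],[0,0,0,0.01,-0.028,0,0.085],[0,0,0,0,-0.022,0,0.085],[0,0,0,0,0,0,0.085],[0,0,0,0,0,0,0.085]],
  ],
)

```text
time: 1.93
tool_pos: [0.4709, -0.0987, 0.303]
eef_rot: [[0.994, -0.11, -0.001], [-0.11, -0.994, 0.0], [-0.001, -0.0, -1.0]]
ft_force: [0.2, -1.2, -0.1]
grip_width: 0.997
grip_force: 0.0
```

```bash
cat >> h.py <<'E'
YAW=-0.1125
def st():
    s=monitor.get_state(); return s,np.array(s['tool_pos']),np.array(s['eef_rot'])
def go(X): # tool-frame delta to world X
    s,p,R=st(); return np.round(R.T@(np.array(X)-p),4)
def snap(name):
    s,p,R=st(); im=optics.get_image('wrist'); cv2.imwrite(f'pics/{name}.png',im); np.savez(f'pics/{name}.npz',p=p,R=R); return im
def brief():
    s,p,R=st(); print(round(s['time'],2),'p',np.round(p,4),'yaw',np.round(np.arctan2(R[1,0],R[0,0]),4),'z',np.round(R[:,2],3),'F',np.round(s['ft_force'],1),'w',round(s['grip_width'],3),'gf',round(s['grip_force'],1),'q',np.round(s['joint_positions'],2))
E
python3 - <<'E'
from h import *
brief(); snap('w1'); print(go([.533,-.1056,.25]))
E
```

```text
1.93 p [ 0.4709 -0.0987  0.303 ] yaw -0.1106 z [-0.001  0.    -1.   ] F [ 0.2 -1.2 -0.1] w 0.997 gf 0.0 q [-0.21  0.15  0.05  1.48 -0.    3.05]
[ 0.0626 -0.0009  0.053 ]
```

View pics/w1.png

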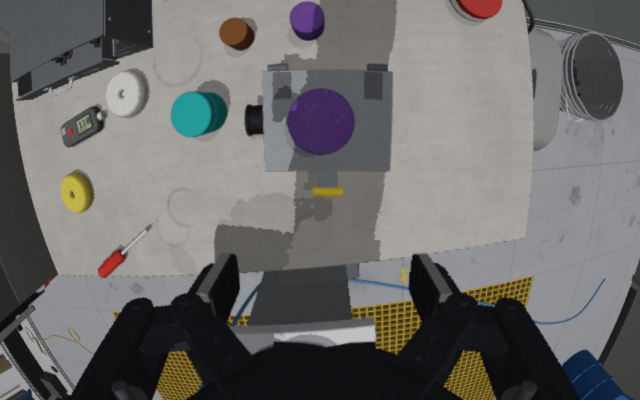

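The wrist view shows the jar lid centre at (321,121), the handle at (328,191), and the near flap corners at (264,171) and (391,171). I check the fitted model against it.

```bash
python3 - <<'E'
from h import *
d=np.load('pics/w1.npz');p,R=d['p'],d['R']
def B(x,y,z,b=(.530,-.112,YAW)):
    c,s=np.cos(b[2]),np.sin(b[2]); return np.array([b[0]+c*x-s*y,b[1]+s*x+c*y,z])
for n,X in dict(NL=B(-.057,.072,.102),NR=B(-.057,-.072,.102),FL=B(.056,.072,.102),FR=B(.056,-.072,.102),h=B(-.082,0,.1055),jar=[.533,-.1056,.174]).items(): print(n,np.round(wproj(X,p,R),1))
im=cv2.imread('pics/w1.png'); hsv=cv2.cvtColor(im,cv2.COLOR_BGR2HSV)
m=cv2.inRange(hsv,(125,100,30),(150,255,255)); m[:85]=0; M=cv2.moments(m); print('jar blob',M['m10']/M['m00'],M['m01']/M['m00'],cv2.boundingRect(m))
m=cv2.inRange(hsv,(20,150,80),(35,255,255))[170:210,300:360]; M=cv2.moments(m); print('handle',300+M['m10']/M['m00'],170+M['m01']/M['m00'],cv2.boundingRect(m))
# joint fit
S=lambda u,v:("scene",np.array([315+u/4,170+v/4])); D=lambda u,v:("side",np.array([260+(u-400)/4,185+v/4]))
pts=[((-57,72,102),S(163,208)),((-57,-72,102),S(327,143)),((56,72,102),S(72,128)),((-56,72,0),S(163,322)),((-82,0,99.5),S(277,190)),
((-57,72,102),D(473,124)),((-57,-72,102),D(541,220)),((56,-72,102),D(722,192)),((-56,-72,0),D(543,368)),((-82,0,99.5),D(460,174))]
W=[((-57,72,102),(263.5,171)),((-57,-72,102),(391.5,171.5)),((56,72,102),(263,71)),((56,-72,102),(392,71)),((-82,0,105),(328,191.5))]
def f(b): return np.concatenate([proj(o[0],B(*np.array(X)/1000,b=b))-o[1] for X,o in pts]+[wproj(B(*np.array(X)/1000,b=b),p,R)-np.array(q) for X,q in W])
r=least_squares(f,[.53,-.11,-.11],loss='soft_l1'); print(r.x,np.round(r.fun[-10:],1))
c=np.array([321,121])
J=least_squares(lambda X:np.concatenate([proj(*S(0,0)[:1],X)-S(194,46)[1],proj('side',X)-D(593,40)[1],wproj(X,p,R)-c]),[.53,-.1,.17]);print(J.x,J.fun)
E
```

```text
NL [267.5 170.1]
NR [392.9 170.4]
FL [265.1  70.5]
FR [396.2  71.4]
h [330.4 191.9]
jar [324.9 121.1]
jar blob 320.5793978748524 121.1021251475797 (288, 89, 66, 65)
handle 327.383064516129 191.32258064516128 (13, 17, 30, 9)
[ 0.53006977 -0.10935524 -0.10786966] [ 2.  -0.4 -0.6 -1.2 -0.5  0.1  1.6  0.2  0.4  0.5]
[ 0.53332389 -0.10255539  0.17199211] [-0.89987051  0.36226778 -0.44922647 -0.354016    0.35768807 -0.00536535]
```

Request:
arm_command(
  deltas=[
    [[0,0,0,0.021,-0.001,0.015,0.085],[0,0,0,0.021,-0.001,0.025,0.085],[0,0,0,0.02,-0.001,0.03,0.085],[0,0,0,0,0,0.03,0.085],[0,0,0,0,0,0.03,0.085],[0,0,0,0,0,0.03,0.085],[0,0,0,0,0,0.018,0.085],[0,0,0,0,0,0.008,0.085],[0,0,0,0,0,0,0.085],[0,0,0,0,0,0,0.085]],
  ],
)

```text
time: 2.82
tool_pos: [0.5329, -0.1045, 0.1179]
eef_rot: [[0.993, -0.114, 0.0], [-0.114, -0.993, -0.0], [0.0, 0.0, -1.0]]
ft_force: [-0.4, 0.2, 1.0]
grip_width: 0.993
grip_force: 0.0
```

```bash
python3 - <<'E'
from h import *
brief(); print(go([.533,-.1025,.117]))
E
```

```text
2.82 p [ 0.5329 -0.1045  0.1179] yaw -0.1142 z [ 0. -0. -1.] F [-0.4  0.2  1. ] w 0.993 gf 0.0 q [-0.19  0.33 -0.18  1.06 -0.    3.06]
[-0.0001 -0.002   0.0009]
```

Request:
arm_command(
  deltas=[
    [[0,0,0,0,-0.001,0,0.06],[0,0,0,0,0,0,0.05],[0,0,0,0,0,0,0.05],[0,0,0,0,0,0,0.05],[0,0,0,0,0,0,0.05],[0,0,0,0,0,0,0.05],[0,0,0,0,0,0,0.05],[0,0,0,0,0,0,0.05]],
  ],
)

```text
time: 3.48
tool_pos: [0.5338, -0.1029, 0.1191]
eef_rot: [[0.994, -0.113, 0.003], [-0.113, -0.994, -0.001], [0.003, 0.0, -1.0]]
ft_force: [-1.6, 0.1, 6.2]
grip_width: 0.691
grip_force: 59.8
```

Request:
arm_command(
  deltas=[
    [[0,0,0,0,0,-0.01,0.05],[0,0,0,0,0,-0.02,0.05],[0,0,0,0,0,-0.02,0.05],[0,0,0,-0.006,0.02,-0.01,0.05],[0,0,0,-0.006,0.027,0,0.05],[0,0,0,-0.006,0.027,0,0.05],[0,0,0,-0.006,0.027,0,0.05],[0,0,0,-0.006,0.027,0,0.05],[0,0,0,-0.003,0.025,0,0.05],[0,0,0,0,0.012,0,0.05],[0,0,0,0,0,0,0.05],[0,0,0,0,0,0,0.05]],
  ],
)

```text
time: 4.48
tool_pos: [0.4816, -0.2631, 0.1778]
eef_rot: [[0.993, -0.114, 0.001], [-0.114, -0.993, 0.0], [0.0, -0.0, -1.0]]
ft_force: [-0.2, 1.0, -1.5]
grip_width: 0.689
grip_force: 60.8
```

```bash
python3 - <<'E'
from h import *
brief(); print(go([.483,-.263,.025]))
im=snap('w2'); sc=optics.get_image('side'); cv2.imwrite('pics/c2.png',np.hstack([im[0:300,200:600],sc[120:420,180:580]]))
E
```

```text
4.48 p [ 0.4816 -0.2631  0.1778] yaw -0.1145 z [ 0.001  0.    -1.   ] F [-0.2  1.  -1.5] w 0.689 gf 60.8 q [-0.5   0.3  -0.06  1.2   0.    2.76]
[ 0.0013 -0.0003  0.1528]Traceback (most recent call last):
  File "<stdin>", line 3, in <module>
    return _nx.concatenate(arrs, 1, dtype=dtype, casting=casting)
           ~~~~~~~~~~~~~~~^^^^^^^^^^^^^^^^^^^^^^^^^^^^^^^^^^^^^^^
ValueError: all the input array dimensions except for the concatenation axis must match exactly, but along dimension 0, the array at index 0 has size 300 and the array at index 1 has size 280
```

Request:
arm_command(
  deltas=[
    [[0,0,0,0,0,0.02,0.05],[0,0,0,0,0,0.03,0.05],[0,0,0,0,0,0.03,0.05],[0,0,0,0,0,0.03,0.05],[0,0,0,0,0,0.025,0.05],[0,0,0,0,0,0.012,0.05],[0,0,0,0,0,0.005,0.05],[0,0,0,0,0,0.002,0.05],[0,0,0,0,0,0.002,0.05],[0,0,0,0,0,0,0.05],[0,0,0,0,0,0,0.05]],
  ],
)

```text
time: 5.5
tool_pos: [0.4822, -0.2631, 0.0223]
eef_rot: [[0.994, -0.113, 0.002], [-0.113, -0.994, -0.001], [0.002, 0.001, -1.0]]
ft_force: [-1.3, -0.8, -1.4]
grip_width: 0.694
grip_force: 60.8
```

Request:
arm_command(
  deltas=[
    [[0,0,0,0,0,0.001,0.05],[0,0,0,0,0,0.001,0.05],[0,0,0,0,0,0.001,0.05],[0,0,0,0,0,0,0.05]],
  ],
)

```text
time: 5.83
tool_pos: [0.4814, -0.263, 0.0183]
eef_rot: [[0.994, -0.113, 0.0], [-0.113, -0.994, 0.0], [0.0, -0.0, -1.0]]
ft_force: [-0.6, 0.2, -1.6]
grip_width: 0.689
grip_force: 60.8
```

Request:
arm_command(
  deltas=[
    [[0,0,0,0,0,0.001,0.05],[0,0,0,0,0,0.001,0.05],[0,0,0,0,0,0,0.05]],
  ],
)

```text
time: 6.08
tool_pos: [0.4815, -0.2631, 0.0172]
eef_rot: [[0.994, -0.113, 0.0], [-0.113, -0.994, -0.0], [0.001, 0.0, -1.0]]
ft_force: [-3.4, 1.0, 10.1]
grip_width: 0.689
grip_force: 62.0
```

Request:
arm_command(
  deltas=[
    [[0,0,0,0,0,-0.0005,0.06],[0,0,0,0,0,0,0.085],[0,0,0,0,0,0,0.085],[0,0,0,0,0,0,0.085],[0,0,0,0,0,0,0.085],[0,0,0,0,0,0,0.085],[0,0,0,0,0,-0.01,0.085],[0,0,0,0,0,-0.03,0.085],[0,0,0,0,0,-0.035,0.085],[0,0,0,0,0,-0.035,0.085],[0,0,0,0,0,-0.035,0.085],[0,0,0,0,0,-0.035,0.085]],
  ],
)

```text
time: 7.08
tool_pos: [0.4811, -0.2628, 0.1994]
eef_rot: [[0.994, -0.113, 0.0], [-0.113, -0.994, -0.0], [0.001, 0.0, -1.0]]
ft_force: [0.8, -1.2, 0.2]
grip_width: 0.991
grip_force: 0.0
```

```bash
python3 - <<'E'
from h import *
brief(); c,s=np.cos(-.109),np.sin(-.109)
for z in(.15,.09): print(go([.530-.082*c,-.109-.082*s,z]))
im=snap('w3'); sc=optics.get_image('side'); cv2.imwrite('pics/c3.png',np.hstack([im[:280,150:550],sc[120:400,180:580]]))
E
```

```text
7.08 p [ 0.4811 -0.2628  0.1994] yaw -0.1132 z [ 0. -0. -1.] F [ 0.8 -1.2  0.2] w 0.991 gf 0.0 q [-0.5   0.29 -0.02  1.26  0.    2.75]
[-0.0508 -0.158   0.0494]
[-0.0508 -0.158   0.1094]
```

View pics/c3.png

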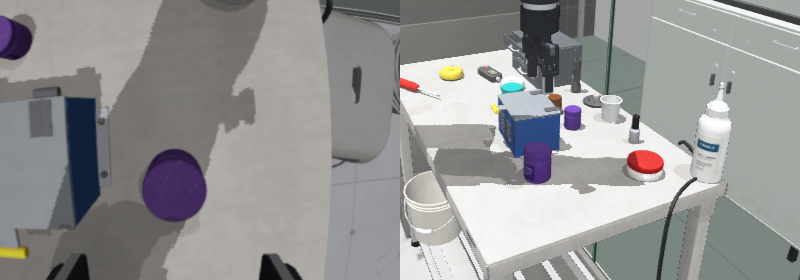

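The side view shows the jar upright at about (537,162) in the crop, clear of the box. The wrist view agrees. Next is the handle.

Request:
arm_command(
  deltas=[
    [[0,0,0,-0.008,-0.026,0.005,0.085],[0,0,0,-0.009,-0.03,0.005,0.085],[0,0,0,-0.009,-0.03,0.005,0.085],[0,0,0,-0.009,-0.03,0.01,0.085],[0,0,0,-0.009,-0.026,0.01,0.085],[0,0,0,-0.007,-0.016,0.01,0.085],[0,0,0,0,0,0.02,0.085],[0,0,0,0,0,0.02,0.085],[0,0,0,0,0,0.02,0.085],[0,0,0,0,0,0.011,0.085],[0,0,0,0,0,0,0.085],[0,0,0,0,0,0,0.085]],
  ],
)

```text
time: 8.18
tool_pos: [0.4482, -0.1001, 0.0808]
eef_rot: [[0.994, -0.113, -0.001], [-0.113, -0.994, 0.0], [-0.001, -0.0, -1.0]]
ft_force: [-0.6, 0.5, 0.5]
grip_width: 0.995
grip_force: 0.0
```

```bash
python3 - <<'E'
from h import *
brief(); c,s=np.cos(-.109),np.sin(-.109)
print(go([.530-.082*c,-.109-.082*s,.083]))
im=snap('w4'); sc=optics.get_image('scene'); a=cv2.resize(sc[150:250,310:430],(480,400)); cv2.imwrite('pics/c4.png',np.hstack([im[100:400,160:480],a[:300]]))
E
```

```text
8.18 p [ 0.4482 -0.1001  0.0808] yaw -0.1132 z [-0.001  0.    -1.   ] F [-0.6  0.5  0.5] w 0.995 gf 0.0 q [-0.22  0.23 -0.43  0.91  0.    3.03]
[ 0.0003 -0.0001 -0.0022]
```

View pics/c4.png

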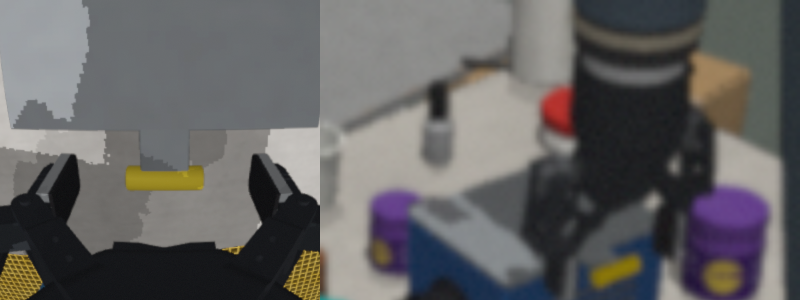

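The handle, at crop (165,180), is centred between the pads. I close on it.

Request:
arm_command(
  deltas=[
    [[0,0,0,0,0,0,0.06],[0,0,0,0,0,0,0.04],[0,0,0,0,0,0,0.028],[0,0,0,0,0,0,0.028],[0,0,0,0,0,0,0.028],[0,0,0,0,0,0,0.028],[0,0,0,0,0,0,0.028],[0,0,0,0,0,0,0.028],[0,0,0,0,0,0,0.028],[0,0,0,0,0,0,0.028]],
  ],
)

```text
time: 9.12
tool_pos: [0.4488, -0.1004, 0.0813]
eef_rot: [[0.994, -0.113, 0.001], [-0.113, -0.994, -0.0], [0.001, 0.0, -1.0]]
ft_force: [-1.2, -0.4, 5.5]
grip_width: 0.401
grip_force: 59.0
```

```bash
python3 - <<'E'
from h import *
brief()
a0=np.arctan2(.0035,.138)
P=lambda t:np.array([-.1380*np.cos(t+a0),.1380*np.sin(t+a0)])
ts=np.arange(0,1.93,.15); prev=P(0)
for t in ts[1:]:
    q=P(t); print(round(t,2),np.round(q-prev,4)); prev=q
E
```

```text
9.12 p [ 0.4488 -0.1004  0.0813] yaw -0.1133 z [ 0.001 -0.    -1.   ] F [-1.2 -0.4  5.5] w 0.401 gf 59.0 q [-0.22  0.23 -0.43  0.9  -0.    3.03]
0.15 [0.0021 0.0206]
0.3 [0.0051 0.02  ]
0.45 [0.0081 0.019 ]
0.6 [0.0108 0.0176]
0.75 [0.0133 0.0158]
0.9 [0.0155 0.0136]
1.05 [0.0174 0.0112]
1.2 [0.0189 0.0084]
1.35 [0.0199 0.0055]
1.5 [0.0205 0.0025]
1.65 [ 0.0207 -0.0006]
1.8 [ 0.0203 -0.0037]
```

Request:
arm_command(
  deltas=[
    [[0,0,0,0.001,0,-0.0103,0.028],[0,0,0,0.0011,0,-0.0103,0.028],[0,0,0,0.0025,0,-0.01,0.028],[0,0,0,0.0026,0,-0.01,0.028],[0,0,0,0.004,0,-0.0095,0.028],[0,0,0,0.0041,0,-0.0095,0.028],[0,0,0,0.0054,0,-0.0088,0.028],[0,0,0,0.0054,0,-0.0088,0.028],[0,0,0,0,0,0,0.028]],
  ],
)

```text
time: 9.87
tool_pos: [0.4751, -0.1033, 0.1588]
eef_rot: [[0.994, -0.113, 0.0], [-0.113, -0.994, -0.0], [0.0, -0.0, -1.0]]
ft_force: [-0.6, -0.1, -2.6]
grip_width: 0.4
grip_force: 60.8
```

```bash
python3 - <<'E'
from h import *
brief(); print(go([.4488+.0261*.994, -.1004-.0261*.113,.0813+.0772]))
E
```

```text
9.87 p [ 0.4751 -0.1033  0.1588] yaw -0.1131 z [ 0. -0. -1.] F [-0.6 -0.1 -2.6] w 0.4 gf 60.8 q [-0.21  0.21 -0.24  1.12  0.    3.04]
[-0.0004  0.0001  0.0003]
```

Tracking is good and the force is low. Continuing to about 1.8 rad.

Request:
arm_command(
  deltas=[
    [[0,0,0,0.0066,0,-0.0079,0.028],[0,0,0,0.0067,0,-0.0079,0.028],[0,0,0,0.0077,0,-0.0068,0.028],[0,0,0,0.0078,0,-0.0068,0.028],[0,0,0,0.0087,0,-0.0056,0.028],[0,0,0,0.0087,0,-0.0056,0.028],[0,0,0,0.0094,0,-0.0042,0.028],[0,0,0,0.0095,0,-0.0042,0.028],[0,0,0,0,0,0,0.028]],
  ],
)

```text
time: 10.62
tool_pos: [0.5397, -0.1104, 0.2066]
eef_rot: [[0.994, -0.113, -0.001], [-0.113, -0.994, 0.001], [-0.001, -0.001, -1.0]]
ft_force: [-1.9, 2.1, 0.3]
grip_width: 0.403
grip_force: 60.6
```

Request:
arm_command(
  deltas=[
    [[0,0,0,0.0099,0,-0.0028,0.028],[0,0,0,0.01,0,-0.0028,0.028],[0,0,0,0.0102,0,-0.0012,0.028],[0,0,0,0.0103,0,-0.0012,0.028],[0,0,0,0.0103,0,0.0003,0.028],[0,0,0,0.0104,0,0.0003,0.028],[0,0,0,0.0102,0,0.0018,0.028],[0,0,0,0.0101,0,0.0019,0.028],[0,0,0,0,0,0,0.028]],
  ],
)

```text
time: 11.37
tool_pos: [0.6217, -0.1193, 0.2106]
eef_rot: [[0.994, -0.112, 0.002], [-0.112, -0.994, 0.001], [0.002, -0.001, -1.0]]
ft_force: [0.4, 3.8, 5.0]
grip_width: 0.396
grip_force: 59.1
```

```bash
python3 - <<'E'
from h import *
brief()
E
```

```text
11.37 p [ 0.6217 -0.1193  0.2106] yaw -0.1126 z [ 0.002  0.001 -1.   ] F [0.4 3.8 5. ] w 0.396 gf 59.1 q [-0.19  0.43  0.22  1.36  0.    3.06]
```

Request:
arm_command(
  deltas=[
    [[0,0,0,0.0053,0,0.0015,0.028],[0,0,0,0.0052,0,0.0017,0.028],[0,0,0,0,0,0,0.028],[0,0,0,0,0,0,0.06],[0,0,0,0,0,0,0.07],[0,0,0,0,0,0,0.07],[0,0,0,0,0,0,0.07],[0,0,0,0,0,0,0.07],[0,0,0,0,0,-0.015,0.07],[0,0,0,0,0,-0.03,0.07],[0,0,0,0,0,-0.03,0.07]],
  ],
)

```text
time: 12.28
tool_pos: [0.6297, -0.1209, 0.2824]
eef_rot: [[0.994, -0.113, -0.003], [-0.113, -0.994, 0.0], [-0.003, -0.0, -1.0]]
ft_force: [1.0, -0.1, -0.0]
grip_width: 0.819
grip_force: 0.0
```

Request:
arm_command(
  deltas=[
    [[0,0,0,-0.025,0,-0.01,0.07],[0,0,0,-0.03,0,0,0.07],[0,0,0,-0.03,0,0,0.07],[0,0,0,-0.03,0,0,0.07],[0,0,0,-0.03,0,0,0.07],[0,0,0,-0.015,0,0,0.07],[0,0,0,0,0,0,0.07],[0,0,0,0,0,0,0.07]],
  ],
)

```text
time: 12.95
tool_pos: [0.4714, -0.1029, 0.2932]
eef_rot: [[0.994, -0.113, 0.002], [-0.113, -0.994, -0.0], [0.002, 0.0, -1.0]]
ft_force: [-0.2, 0.2, -0.3]
grip_width: 0.816
grip_force: 0.0
```

```bash
python3 - <<'E'
from h import *
brief(); im=snap('w5'); a=optics.get_image('side'); cv2.imwrite('pics/side5.png',a)
b=cv2.resize(a[150:290,240:380],(400,400)); c=cv2.resize(im[:200,220:420],(400,400)); cv2.imwrite('pics/c5.png',np.hstack([c,b]))
E
```

```text
12.95 p [ 0.4714 -0.1029  0.2932] yaw -0.1135 z [ 0.002 -0.    -1.   ] F [-0.2  0.2 -0.3] w 0.816 gf 0.0 q [-0.22  0.15  0.03  1.45  0.    3.04]
```

View pics/c5.png

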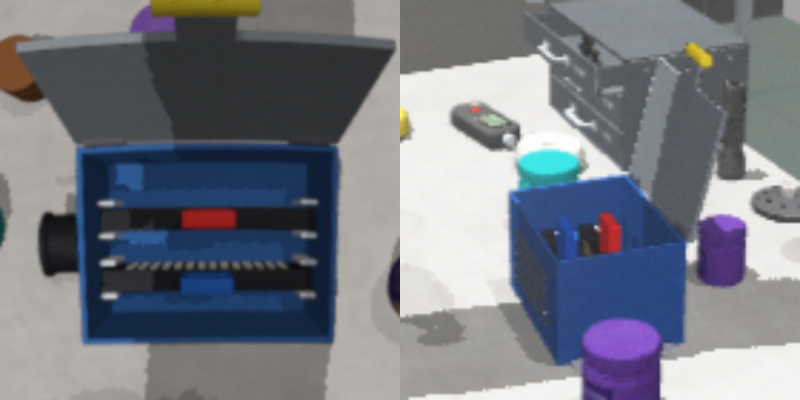

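The flap is open and leaning back. Red is in the far slot and blue in the near one. The red tab's top is at wrist pixel (324.5,109) and at about (314,227) in the side view.

```bash
python3 - <<'E'
from h import *
d=np.load('pics/w5.npz');p,R=d['p'],d['R']
def blob(im,off):
    h=cv2.cvtColor(im,cv2.COLOR_BGR2HSV); m=cv2.inRange(h,(0,150,80),(8,255,255))|cv2.inRange(h,(172,150,80),(180,255,255)); M=cv2.moments(m,True); b=cv2.boundingRect(m)
    return np.array([M['m10']/M['m00']+off[0],M['m01']/M['m00']+off[1]]),(b[0]+off[0],b[1]+off[1],b[2],b[3])
w,wb=blob(cv2.imread('pics/w5.png')[90:125,290:360],(290,90)); s,sb=blob(cv2.imread('pics/side5.png')[215:245,300:325],(300,215)); print(w,wb,s,sb)
c,sn=np.cos(-.11),np.sin(-.11); B=lambda x,y,z:np.array([.530+c*x-sn*y,-.109+sn*x+c*y,z])
T=B(.014,0,.09); print('model',T,'wrist',wproj(T,p,R),'side',proj('side',T),'side tabmid',proj('side',B(.014,0,.0775)))
for z in (.09,):
    r=least_squares(lambda X:wproj([X[0],X[1],z],p,R)-w,T[:2]); print('wrist@z',r.x)
# side blob: visible tab, mid ~ 2 faces; triangulate with estimated top centre
for v in (sb[1]+2.,s[1]): print(least_squares(lambda X:np.concatenate([wproj(X,p,R)-w,proj('side',X)-[s[0],v]]),T).x)
for X,q in(((-.056,.072,.096),(220+78/2,345/2)),((-.056,-.072,.096),(220+334/2,342/2)),((.056,.072,.096),(220+78/2,147/2)),((.056,-.072,.096),(220+336/2,146/2))): print(wproj(B(*X),p,R),q)
E
```

```text
[323.95019157 108.651341  ] (311, 104, 27, 10) [312.79518072 231.39759036] (310, 224, 7, 14)
model [ 0.54391539 -0.1105369   0.09      ] wrist [324.03772896 108.41085377] side [313.08710997 226.10291477] side tabmid [313.06022144 230.67210982]
wrist@z [ 0.5436597  -0.11041077]
[ 0.54359644 -0.11037882  0.09026804]
[ 0.54342347 -0.1103827   0.07553724]
[260.93257453 171.89523543] (259.0, 172.5)
[387.59919452 171.42862468] (387.0, 171.0)
[257.66493603  72.45815183] (259.0, 73.5)
[390.11335984  71.97604996] (388.0, 73.0)
```

Request:
arm_command(
  deltas=[
    [[0,0.1,0,0,0,0,0.06],[0,0.1,0,0,0,0,0.06],[0,0.1,0,0,0,0,0.06],[0,0,0,0,0,0,0.06]],
  ],
)

```text
time: 13.38
tool_pos: [0.4685, -0.1022, 0.2906]
eef_rot: [[0.949, -0.113, 0.295], [-0.108, -0.994, -0.033], [0.296, -0.0, -0.955]]
ft_force: [-0.7, 1.6, -1.1]
grip_width: 0.702
grip_force: 0.0
```

```bash
python3 - <<'E'
from h import *
brief(); print(go([.549,-.111,.060]))
E
```

```text
13.38 p [ 0.4685 -0.1022  0.2906] yaw -0.1134 z [ 0.295 -0.033 -0.955] F [-0.7  1.6 -1.1] w 0.702 gf 0.0 q [-0.24 -0.08 -0.27  1.08  0.04  3.02]
[ 9.000e-03 -2.000e-04  2.443e-01]
```

Request:
arm_command(
  deltas=[
    [[0,0,0,0.005,0,0.02,0.06],[0,0,0,0.004,0,0.03,0.06],[0,0,0,0,0,0.03,0.06],[0,0,0,0,0,0.03,0.06],[0,0,0,0,0,0.03,0.06],[0,0,0,0,0,0.02,0.06],[0,0,0,0,0,0.01,0.06],[0,0,0,0,0,0.005,0.06],[0,0,0,0,0,0,0.06],[0,0,0,0,0,0,0.06]],
  ],
)

```text
time: 14.22
tool_pos: [0.5324, -0.1098, 0.1281]
eef_rot: [[0.95, -0.113, 0.293], [-0.108, -0.994, -0.033], [0.294, -0.0, -0.956]]
ft_force: [-0.1, -0.5, 0.5]
grip_width: 0.701
grip_force: 0.0
```

```bash
python3 - <<'E'
from h import *
brief(); print(go([.549,-.111,.060]))
im=snap('w6'); cv2.imwrite('pics/c6.png',im[80:400,140:500])
E
```

```text
14.22 p [ 0.5324 -0.1098  0.1281] yaw -0.1132 z [ 0.293 -0.033 -0.956] F [-0.1 -0.5  0.5] w 0.701 gf 0.0 q [-0.22  0.13 -0.48  0.66  0.03  3.04]
[-0.0042 -0.0007  0.0699]
```

View pics/c6.png

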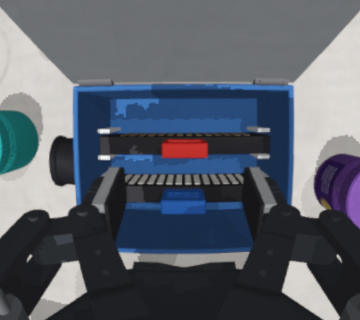

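The red tab, at crop (185,148), is centred between the fingers. I carry on down along the tool axis.

Request:
arm_command(
  deltas=[
    [[0,0,0,-0.002,0,0.012,0.06],[0,0,0,-0.002,-0.001,0.015,0.06],[0,0,0,0,0,0.015,0.06],[0,0,0,0,0,0.012,0.06],[0,0,0,0,0,0.008,0.06],[0,0,0,0,0,0.005,0.06],[0,0,0,0,0,0.003,0.06],[0,0,0,0,0,0,0.06]],
  ],
)

```text
time: 14.93
tool_pos: [0.5486, -0.1106, 0.06]
eef_rot: [[0.949, -0.113, 0.294], [-0.108, -0.994, -0.033], [0.296, -0.0, -0.955]]
ft_force: [0.5, 0.9, 0.6]
grip_width: 0.706
grip_force: 0.0
```

```bash
python3 - <<'E'
from h import *
brief(); print(go([.549,-.111,.060]))
E
```

```text
14.93 p [ 0.5486 -0.1106  0.06  ] yaw -0.1132 z [ 0.294 -0.033 -0.955] F [0.5 0.9 0.6] w 0.706 gf 0.0 q [-0.22  0.24 -0.56  0.48  0.03  3.04]
[0.0004 0.0003 0.0002]
```

Request:
arm_command(
  deltas=[
    [[0,0,0,0,0,0,0.04],[0,0,0,0,0,0,0.03],[0,0,0,0,0,0,0.02],[0,0,0,0,0,0,0.02],[0,0,0,0,0,0,0.02],[0,0,0,0,0,0,0.02],[0,0,0,0,0,0,0.02],[0,0,0,0,0,0,0.02],[0,0,0,0,0,0,0.02],[0,0,0,0,0,0,0.02]],
  ],
)

```text
time: 15.77
tool_pos: [0.549, -0.1107, 0.0608]
eef_rot: [[0.949, -0.113, 0.295], [-0.108, -0.994, -0.034], [0.297, 0.0, -0.955]]
ft_force: [-0.5, 0.2, 6.3]
grip_width: 0.339
grip_force: 59.7
```

```bash
python3 - <<'E'
from h import *
brief(); s,p,R=st(); print(R.T@[0,0,.01])
E
```

```text
15.77 p [ 0.549  -0.1107  0.0608] yaw -0.1132 z [ 0.295 -0.034 -0.955] F [-0.5  0.2  6.3] w 0.339 gf 59.7 q [-0.22  0.23 -0.56  0.47  0.03  3.04]
[ 2.97178274e-03  9.27656878e-07 -9.54822007e-03]
```

Request:
arm_command(
  deltas=[
    [[0,0,0,0.0015,0,-0.0048,0.02],[0,0,0,0.0015,0,-0.0048,0.02],[0,0,0,0.003,0,-0.0096,0.02],[0,0,0,0.003,0,-0.0096,0.02],[0,0,0,0.003,0,-0.0096,0.02],[0,0,0,0.003,0,-0.0096,0.02],[0,0,0,0,0,0,0.02]],
  ],
)

```text
time: 16.35
tool_pos: [0.5495, -0.1108, 0.1124]
eef_rot: [[0.948, -0.113, 0.296], [-0.108, -0.994, -0.034], [0.298, 0.0, -0.955]]
ft_force: [1.3, -0.0, -1.2]
grip_width: 0.338
grip_force: 59.2
```

```bash
python3 - <<'E'
from h import *
brief()
E
```

```text
16.35 p [ 0.5495 -0.1108  0.1124] yaw -0.1131 z [ 0.296 -0.034 -0.955] F [ 1.3 -0.  -1.2] w 0.338 gf 59.2 q [-0.22  0.17 -0.48  0.62  0.03  3.04]
```

Request:
arm_command(
  deltas=[
    [[0,0,0,0.0035,0,-0.0115,0.02],[0,0,0,0.0045,0,-0.0145,0.02],[0,0,0,0.0045,0,-0.0145,0.02],[0,0,0,0.0045,0,-0.0145,0.02],[0,0,0,0.0045,0,-0.0145,0.02],[0,0,0,0.0045,0,-0.0145,0.02],[0,0,0,0.0045,0,-0.0145,0.02],[0,0,0,0.0045,0,-0.0145,0.02],[0,0,0,0.003,0,-0.009,0.02],[0,0,0,0,0,0,0.02],[0,0,0,0,0,0,0.02],[0,0,0,0,0,0,0.02]],
  ],
)

```text
time: 17.35
tool_pos: [0.5482, -0.1105, 0.2368]
eef_rot: [[0.95, -0.113, 0.292], [-0.108, -0.994, -0.033], [0.294, -0.0, -0.956]]
ft_force: [0.3, 1.0, -2.0]
grip_width: 0.338
grip_force: 59.3
```

```bash
python3 - <<'E'
from h import *
brief(); a=optics.get_image('side'); im=snap('w7'); b=optics.get_image('scene')
cv2.imwrite('pics/c7.png',np.hstack([cv2.resize(a[110:290,230:400],(400,424)),cv2.resize(b[120:254,310:436],(400,424))]))
E
```

```text
17.35 p [ 0.5482 -0.1105  0.2368] yaw -0.1133 z [ 0.292 -0.033 -0.956] F [ 0.3  1.  -2. ] w 0.338 gf 59.3 q [-0.22  0.08 -0.25  0.95  0.03  3.04]
```

View pics/c7.png

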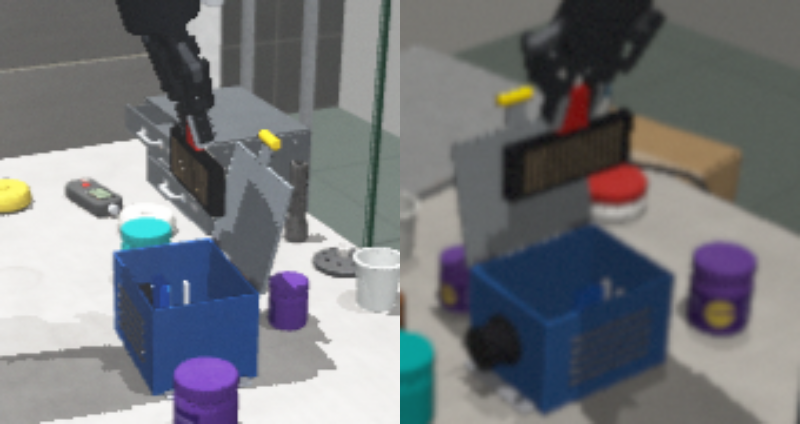

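The filter is out and held above the box, blue is seated, the jar stands and the flap is open. I check the filter's uprightness numerically from its plate corners: scene crop (505,147), (514,200), (632,158), (629,110).

```bash
python3 - <<'E'
from h import *
c,s=np.cos(-.112),np.sin(-.112); Rz=np.array([[c,-s,0],[s,c,0],[0,0,1]])
G=np.array([.5435,-.1104,.0775+.176])
q=np.array([(505,147),(514,200),(632,158),(629,110)],float); q=q/[400/126,424/134]+[310,120]
P=[(-.007,.066,-.0225),(-.007,.066,-.0725),(-.007,-.066,-.0725),(-.007,-.066,-.0225)]
def pr(t,o):
    Ry=cv2.Rodrigues(np.array([0,t,0.]))[0]; return np.array([proj('scene',G+o+Rz@Ry@np.array(x)) for x in P])
for t in(-.3,-.15,0,.15,.3): 
    e=pr(t,0)-q; print(t,np.round(e,1).tolist())
r=least_squares(lambda v:(pr(v[0],v[1:])-q).ravel(),[0,0,0,0]); print(r.x,np.round(r.fun,1))
E
```

```text
-0.3 [[-125.8, 0.3], [-132.5, -2.6], [-131.9, -1.8], [-126.2, -0.1]]
-0.15 [[-125.0, 0.7], [-130.1, -0.5], [-129.4, 0.1], [-125.4, 0.2]]
0 [[-124.2, 1.0], [-127.6, 1.1], [-126.8, 1.5], [-124.5, 0.4]]
0.15 [[-123.4, 1.0], [-125.1, 2.1], [-124.2, 2.4], [-123.7, 0.4]]
0.3 [[-122.7, 0.8], [-122.7, 2.6], [-121.6, 2.7], [-122.9, 0.2]]
[ 0.3221534  -0.2534689  -0.15576869  0.05178873] [ 1.9 -1.2  0.9  2.6 -1.3  1.5 -1.6 -2.9]
```

```bash
python3 - <<'E'
from h import *
c,s=np.cos(-.112),np.sin(-.112); Rz=np.array([[c,-s,0],[s,c,0],[0,0,1]])
P0=np.array([(a,b,z) for a in(-.007,.007) for b in(.066,-.066) for z in(-.0225,-.0725)])
st_,p,R=st(); G=np.array([.5435,-.1104,.0775])+(p-np.array([.549,-.1107,.0608]))
pts=lambda t:[G+Rz@cv2.Rodrigues(np.array([0,t,0.]))[0]@x for x in P0]
def panel(im,f,W,H,k):
    a=np.array([f(x) for x in pts(0)]); ctr=a.mean(0); o=np.round(ctr-[W/k/2,H/k/2]).astype(int); o=np.maximum(o,0); o=np.minimum(o,[640-W//k-1,400-H//k-1])
    out=cv2.resize(im[o[1]:o[1]+H//k+1,o[0]:o[0]+W//k+1],None,fx=k,fy=k,interpolation=cv2.INTER_CUBIC)[:H,:W]
    for t,col in((0,(0,255,0)),(.25,(255,0,255))):
        for x in pts(t): u=(f(x)-o+.5)*k; cv2.circle(out,tuple(int(v) for v in u),2,col,-1)
    print(o,k,np.round(a).tolist()); return out
a=panel(optics.get_image('side'),lambda x:proj('side',x),400,360,6)
b=panel(optics.get_image('scene'),lambda x:proj('scene',x),400,360,6)
w=panel(optics.get_image('wrist'),lambda x:wproj(x,p,R),800,240,4)
print(a.shape,b.shape,w.shape); cv2.imwrite('pics/c8.png',np.vstack([np.hstack([a,b]),w])); brief()
E
```

```text
[280 152] 6 [[301.0, 163.0], [301.0, 182.0], [320.0, 182.0], [320.0, 202.0], [307.0, 163.0], [307.0, 182.0], [326.0, 181.0], [325.0, 202.0]]
[329 139] 6 [[345.0, 168.0], [344.0, 184.0], [384.0, 155.0], [382.0, 172.0], [342.0, 166.0], [341.0, 182.0], [380.0, 153.0], [379.0, 170.0]]
[226 226] 4 [[210.0, 275.0], [234.0, 259.0], [441.0, 275.0], [417.0, 258.0], [209.0, 252.0], [234.0, 240.0], [443.0, 251.0], [417.0, 239.0]]
(360, 400, 3) (360, 400, 3) (240, 800, 3)
17.65 p [ 0.5485 -0.1106  0.2374] yaw -0.1133 z [ 0.293 -0.033 -0.956] F [ 0.4 -0.4 -1.2] w 0.338 gf 59.3 q [-0.22  0.08 -0.24  0.95  0.03  3.04]
```

View pics/c8.png

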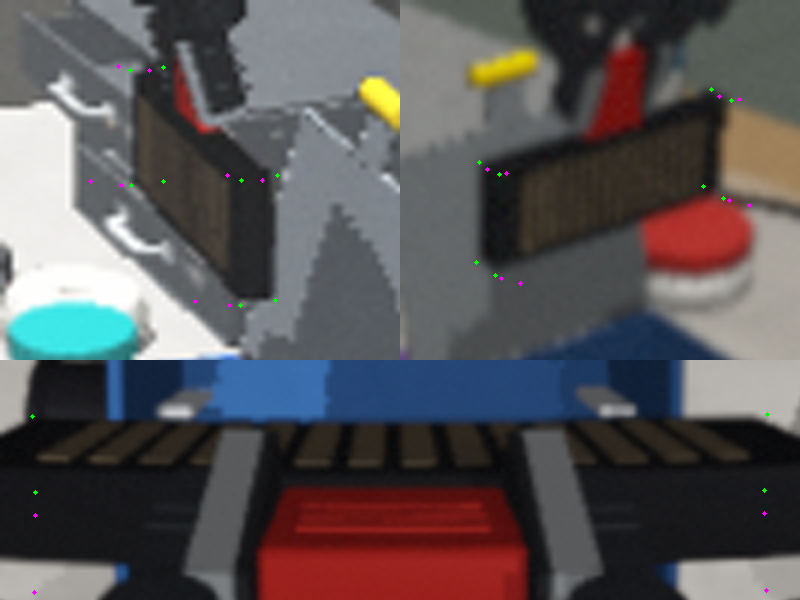

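In the last view the plate's corners match the zero-tilt (green) markers in the side and wrist panels. The filter is upright to about 2°, its lower edge about 8 cm above the rim and clear of the flap. I'm handing the job in.

```bash
python3 -c "
from bench import env
print(env.job_done())"
```

```text
the job is handed in; nothing more can be done
None
```

I've handed the job in, but no verdict came back. The jar stands upright beside the box, the flap is open past upright, and the blue filter is still seated. The gripper holds the red filter upright, its lower edge about 8.5 cm above the rim, and the job took 17.7 s of the 58 s.

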